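Put the lens parts back into their own dishes and lay down the lens pen

TASK

Lens parts have ended up in the wrong dishes: the black cap belongs in the large round dish, the brass ring in the small round dish and the square filter case in the square dish, each alone, flat and in the middle, the case with its sides parallel to the dish's. Put them right, using the rubber mat as the free spot to park one of the parts on the way, and only when all three are home lay the lens pen on the mat, centred and along its length. Set things down rather than dropping them, and leave the pot and the blower where they are.

Things in the scene. Friction and masses are not known exactly. Their poses are not given: they have to be found in the camera images.
- cap: Rear lens cap of black plastic, a closed round disc 64 mm in diameter, 26 mm high, about 60 g. Starts standing in a dish that is not its own. Origin: centre of its underside; z up. Take it across its diameter.
- ring: Plain brass adapter ring, open in the middle: 46 mm outside, 33 mm inside diameter, 26 mm high, about 70 g. Starts in the square dish, or at some starts already in the small round dish that is its own (it may then stay). Origin: centre of its underside; z up along the ring's axis. Take it across its outside.
- case: Square grey plastic filter case with a round window on top, 54 x 54 mm, 23 mm high (24 over the window), about 60 g. Starts in the large round dish. Origin: centre of its underside; x and y parallel to its sides, z up. Take it across two parallel sides.
- pen: Lens pen, lying flat: a black aluminium barrel 118 mm long, 14 mm wide and 14 mm high with rounded edges (does not roll), and a 2 mm clip on top of its +x half; about 35 g. Lies on the bare worktop on the far side of the dishes, at any yaw. Origin: midway along it, at its underside; x along the barrel, z up.
- large_dish: Large round shallow dish of white plastic, 120 mm outside diameter: floor 4 mm thick, rim 4 mm wide and 10 mm high over the worktop (6 mm over its floor). It stands fast on the worktop. Origin: centre of its underside, at worktop height. Own place of the cap.
- small_dish: Small round shallow dish of white plastic, 92 mm outside diameter: floor 4 mm thick, rim 4 mm wide and 10 mm high over the worktop (6 mm over its floor). It stands fast on the worktop. Origin: centre of its underside, at worktop height. Own place of the ring.
- square_dish: Square shallow dish of white plastic, 104 x 104 mm outside: floor 4 mm thick, rim 4 mm wide and 10 mm high over the worktop (6 mm over its floor). It stands fast on the worktop. Origin: centre of its underside, at worktop height. x and y parallel to its sides. Own place of the filter case. The three dishes and the mat stand in a row from left to right in any order.
- mat: Flat dark rubber mat, 84 mm (its x) by 130 mm (its y, the long way), 4 mm thick, empty at the start. It stands fast on the worktop. Origin: centre of its underside, at worktop height. Free spot for parking, and at the end the place of the pen, which lies along the mat's y, either way round.
- pot: Small green ceramic pot with its lid on, 80 mm in diameter, 78 mm high with its knob; bystander, loose, on the far side of the dishes. Origin: centre of its underside.
- blower: Black rubber lens blower standing on its base, bulb 58 mm in diameter, nozzle up, 82 mm high; bystander, loose, on the far side of the dishes. Origin: centre of its underside. (Out of the work, far to the robot's left, stands a white three-tier tray 175 mm high.)
Mind the look-alikes: they are no part of the job. Leave any purple look-alike of the cap alone.

How it is judged:
By the outcome, as a careful person would: the job done as asked, in the order asked, and still so for the second after the job is handed in, with the robot touching nothing.
It also fails if it takes over 120 s, if anything falls off the work surface, if the arm or the gripper's body presses on something with over 40 N, if the wrist force passes 120 N, or if a joint passes its speed limit or range.

ROBOT

A 6-joint arm with a two-finger parallel gripper is mounted at the origin on the work surface. World frame = base frame: x ahead of the robot, y to its left, z up, the work surface at z = 0. Lengths are in m, angles in rad, forces in N, time in s.
With the tool pointing down it reaches from about 0.3 to 0.875 m from the base axis. Payload 6.4 kg.
Tool frame: the origin (TCP) lies midway between the tips of the shut fingers; the grasp point (between the pads) lies 19 mm behind it; z points along the fingers, y is the line along which they close (so a half turn about z gives the same grasp; the last joint's range is limited). The gripper opens to 85 mm and grips with 20 to 120 N. Pads are 22 mm wide; open, the fingers measure 114 mm over their backs; the gripper's body (76 mm by 85 mm) begins 54 mm behind the grasp point. The pads swing forward as they close: fully open they stand 13 mm farther back than shut.
Start: joints at [0.984, 0.181, 1.607, -0, 1.354, -0.206], TCP at [0.214, 0.534, 0.231] pointing down, gripper open.
Joint ranges: [-2.99, 2.99], [-0.89, 2.07], [0.3, 2.58], [-1.14, 4.28], [0, 2.63], [-3.12, 3.12]. Speed limits (rad/s): [2.57, 2.57, 3.01, 3.14, 3.14, 3.14].

INTERFACE

Orientations are given as a unit quaternion [w, x, y, z].
In Python, from bench import ctrl gives the robot as it stands.
- The arm moves only by the tool drive_tool, never from a script. Its argument "plan" is a list that holds one entry, the list of rows, each a list of 4 numbers: the shift along the tool's x, y, z scaled (see below), then the turn about the tool's z scaled (see below). In form: [[[x, y, z, roll], ...]]. A call has 1 to 12 rows; each row is the pose to reach, as a shift and turn from the pose commanded when the call began, along the tool's axes at that moment, turning the shorter way round; what a row does not reach only later rows make up. The controller multiplies each number of a shift by 400 mm and each number of a turn by 180 degrees. A row lasts 1/12 s, in which the tool goes at most 41.7 mm and 7.16 degrees, less where a joint would pass 70% of its speed; a pose out of reach is approached as far as the arm can. A call with a number of a shift or a turn outside -1 to 1 is refused whole. A call with a gripper value outside its range is refused whole. "jaw" is the closure, from 0 (fully open) to 1 (shut), set as the call begins (left out, the last holds). The fingers move at their own pace and stop on an object; the grip force is fixed at half the most. Time passes only in rows, so rows that repeat a pose let the fingers close. It gives the time, the measured TCP pose, the force, the opening and the grip force at its end, in the units of the state.
- ctrl.get_obs(): the state, without advancing time (a new reading comes with each control period).
- ctrl.camera(name): name is "scene" or "side" or "wrist"; returns (picture, depth): 480x640x3 uint8, red, green, blue; 480x640 float32, m along the optical axis (not along the pixel's ray), 0 where there is no reading.
- ctrl.camera_info(name): a dict with "camera_matrix" (3x3 intrinsics, pixels), "D" ([k1, k2, p1, p2, k3] as OpenCV has them; the pictures are not rectified), "R" (3x3) and "t" (3): a world point X has camera coordinates R X + t; the wrist camera has in their place "T_tool_cam" (4x4, takes a point from camera to tool coordinates, whose origin is the TCP and whose axes are the flange's). Camera axes: x right, y down, z forward; pixel columns grow to the right and rows downward; lengths in m; the calibration is good to about 2 mm. A picture is of the moment at which its call begins: read the wrist's pose just before it. camera_info takes no time and is no camera call.
- ctrl.hand_in(): hands the job in; it is judged then, once.
The state is a dict: "time_s": time; "q": joint angles; "dq": joint speeds; "joint_efforts": joint torques, N m; "eef_pos": TCP position; "eef_rot": TCP orientation; "wrist_force": force on the tool from outside, world axes, zero at the start; "torque": the same for the moment, N m; "opening": opening from 0.0 (shut) to 1.0 (fully open); "grasp_force": force on a finger pad.
Only numpy, scipy, OpenCV 4.12 (cv2) and the standard library are available. Lean on these libraries where they do the work, as an engineer would, in place of code of your own. Each camera call takes 0.05 s, during which the arm holds its last target. There are 200 camera calls.

## Working session

There is one attempt and no reset: what is moved stays moved. The work goes in short steps, Python scripts to look and compute and a tool call to move; the robot and the scene stay as the last step left them, time stands still between calls to the robot, and variables do not carry over. Pictures are saved under pics/ and viewed, at most 14 in all, crops included, and the job is handed in when it is done.

Besides the shell and the picture viewer there is one more tool, called as a command line: name --argument value ..., lists and objects as JSON in quotes. drive_tool: Moves the arm, as the interface text tells. Its arguments: {"type":"object","properties":{"plan":{"type":"array"},"jaw":{"type":"number"}},"required":["plan"]}

```bash
ls; mkdir -p pics; python3 - <<'E'
from bench import ctrl
import cv2
print(ctrl.get_obs())
for n in("scene","side"):
    im,d=ctrl.camera(n); cv2.imwrite(f"pics/{n}0.png",im[:,:,::-1]); print(n,ctrl.camera_info(n),d.min(),d.max())
print(ctrl.camera_info("wrist"))
E
```

```text
pics
{'time_s': 0.0, 'q': array([ 9.83706386e-01,  1.81544436e-01,  1.60803183e+00, -1.06140891e-05,
        1.35384797e+00, -2.06278783e-01]), 'dq': array([ 0.00075497, -0.00079281, -0.00031609, -0.00126059, -0.00044835,
        0.00015554]), 'joint_efforts': array([-7.75508415e-04, -4.44880700e+01, -3.51330078e+01, -3.63065274e-04,
        9.18249803e-03, -8.94186570e-06]), 'eef_pos': array([0.21335937, 0.53332499, 0.23037076]), 'eef_rot': array([-3.49048302e-04,  1.89255954e-01,  9.81927363e-01, -8.46680124e-04]), 'wrist_force': array([ 0.03965605,  0.8566163 , -0.08363575]), 'torque': array([-0.06842166, -0.05847306,  0.00720884]), 'grasp_force': 0.0, 'opening': 0.9958473454764525}
scene {'camera_matrix': array([[573.43414219,   0.        , 317.53246549],
       [  0.        , 573.43414219, 230.88700817],
       [  0.        ,   0.        ,   1.        ]]), 'D': array([-0.09857155,  0.        ,  0.        ,  0.        ,  0.        ]), 'R': array([[-0.84702925,  0.53152267,  0.00501067],
       [ 0.40100224,  0.64516408, -0.65035414],
       [-0.34891068, -0.54885969, -0.75961463]
[... 450 characters left out ...]
-0.54034335, -0.80770652]]), 't': array([0.43901226, 0.1485647 , 0.69111308])} 0.0 2.7269015
{'camera_matrix': array([[384.58127983,   0.        , 317.33496165],
       [  0.        , 384.58127983, 241.4567861 ],
       [  0.        ,   0.        ,   1.        ]]), 'D': array([-0.06803349,  0.        ,  0.        ,  0.        ,  0.        ]), 'T_tool_cam': array([[-8.40745580e-05, -9.46269161e-01, -3.23380067e-01,
         8.26314137e-02],
       [ 9.99998411e-01, -6.55479838e-04,  1.65806735e-03,
        -5.51603165e-04],
       [-1.78094711e-03, -3.23379414e-01,  9.46267712e-01,
        -1.42016381e-01],
       [ 0.00000000e+00,  0.00000000e+00,  0.00000000e+00,
         1.00000000e+00]])}
```

View pics/scene0.png

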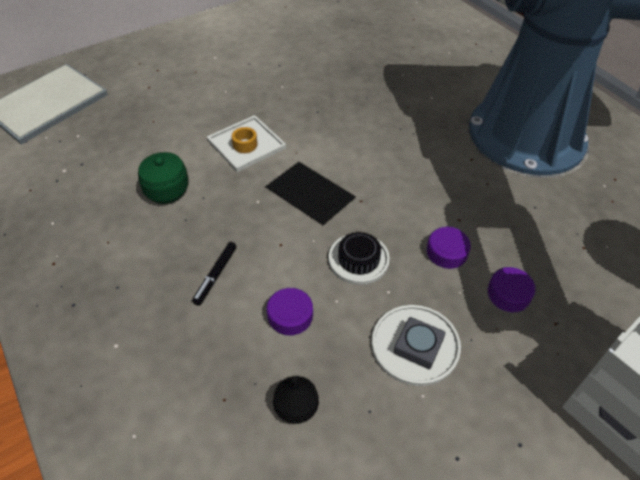

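View pics/side0.png

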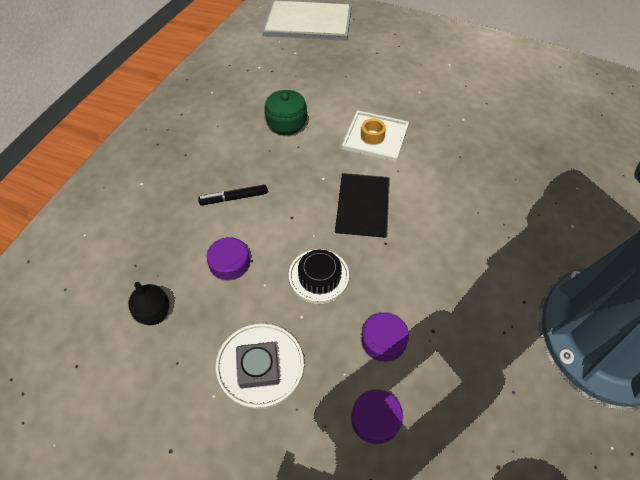

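The scene picture shows the large dish at (416,344) holding the case, the small dish at (359,258) with the cap, the mat at (310,192), and the square dish at (245,142) with the ring. The pen is at (215,272), and three purple look-alikes are nearby. The side view agrees.

```bash
cat > h.py <<'E'
from bench import ctrl
import numpy as np, cv2
from scipy.spatial.transform import Rotation as Ro
def pose():
    o=ctrl.get_obs(); q=o["eef_rot"]; return o["eef_pos"],Ro.from_quat([q[1],q[2],q[3],q[0]]).as_matrix()
def cam(name):
    """image, depth, camera rotation (cam->world), camera centre, info"""
    i=ctrl.camera_info(name)
    if name=="wrist":
        p,R=pose(); T=i["T_tool_cam"]; Rw=R@T[:3,:3]; c=p+R@T[:3,3]
    else: Rw=i["R"].T; c=-Rw@i["t"]
    im,d=ctrl.camera(name); return im,d,Rw,c,i
def rays(px,Rw,i):
    u=cv2.undistortPoints(np.asarray(px,float).reshape(-1,1,2),i["camera_matrix"],i["D"])[:,0]
    return np.c_[u,np.ones(len(u))]@Rw.T
def onplane(px,z,Rw,c,i):
    r=rays(px,Rw,i); return c+r*((z-c[2])/r[:,2])[:,None]
def cloud(d,Rw,c,i):
    v,u=np.mgrid[:480,:640]; px=np.c_[u.ravel(),v.ravel()]
    return (c+rays(px,Rw,i)*d.reshape(-1,1)).reshape(480,640,3)
def circ(P):
    A=np.c_[2*P[:,:2],np.ones(len(P))]; s=np.linalg.lstsq(A,(P[:,:2]**2).sum(1),rcond=None)[0]
    return s[:2],np.sqrt(s[2]+s[0]**2+s[1]**2)
def rect(P):
    r=cv2.minAreaRect((P[:,:2]*1000).astype(np.float32)); return np.round(r[0],1),np.round(r[1],1),round(r[2],1)
E
cat > m1.py <<'E'
from h import *
for n in("scene","side"):
    im,d,Rw,c,i=cam(n); P=cloud(d,Rw,c,i); hsv=cv2.cvtColor(im,cv2.COLOR_RGB2HSV); H,S,V=cv2.split(hsv)
    print(n,"table z",np.percentile(P[300:420,150:300,2][d[300:420,150:300]>0],[5,50,95]).round(4))
    M={"purple":(H>125)&(H<150)&(S>120),"brass":(H>10)&(H<25)&(S>150),"green":(H>55)&(H<90)&(S>100),"white":(V>170)&(S<40),"black":(V<50)}
    for k,m in M.items():
        N,L,st,_=cv2.connectedComponentsWithStats(m.astype(np.uint8))
        for j in range(1,N):
            if st[j,4]<120: continue
            Q=P[(L==j)&(d>0)]
            if len(Q)<50 or Q[:,0].mean()>1.0 : continue
            zt=np.percentile(Q[:,2],98); T=Q[Q[:,2]>zt-.004]
            print(k,st[j],"ztop %.3f zmed %.3f"%(zt,np.median(Q[:,2])),"top",rect(T),"all",rect(Q))
E
python3 m1.py
```

```text
scene table z [-0.0013  0.0008  0.0361]
purple [ 427  227   43   41 1406] ztop 0.030 zmed 0.027 top (array([318.7, 135.4]), array([61. , 59.9]), 78.5) all (array([318.7, 135.6]), array([62.3, 62.1]), 74.6)
purple [ 488  267   47   45 1616] ztop 0.029 zmed 0.026 top (array([291.6, 244.6]), array([61.9, 60.8]), 11.1) all (array([286.8, 245.7]), array([63.9, 74.9]), 70.3)
purple [ 267  288   46   47 1726] ztop 0.030 zmed 0.027 top (array([581.1, 106.6]), array([61.8, 60.9]), 24.2) all (array([581.4, 106.9]), array([62.5, 62.1]), 74.2)
brass [233 128  23  24 451] ztop 0.032 zmed 0.023 top (array([ 470.6, -242.5]), array([42.5, 41.6]), 13.1) all (array([ 469.6, -243.1]), array([46.7, 39.6]), 61.2)
green [ 139  153   48   50 1938] ztop 0.075 zmed 0.058 top (array([ 633.7, -212.7]), array([13.2, 11.3]), 11.3) all (array([ 635.4, -208.9]), array([73.6, 73.4]), 18.0)
white [   0   66  101   70 3544] ztop 0.018 zmed 0.015 top (array([ 748.7, -579.8]), array([187.8, 143. ]), 16.4) all (array([ 748. , -581.9]), array([190.2, 146.6]), 16.4)
white [ 208  120   77   47 1226] ztop 0.012 zmed 0.005 t
[... 5336 characters left out ...]
2.9) all (array([440.8,  76.7]), array([61.8, 63.2]), 22.3)
black [539 272  32  72 231] ztop 0.014 zmed 0.007 top (array([ 99.8, -13.9]), array([128. ,  20.2]), 81.7) all (array([100.4, -17.5]), array([140.7,  27. ]), 82.4)
black [ 129  282   41   43 1314] ztop 0.080 zmed 0.043 top (array([640.6, 228.9]), array([7. , 7.3]), 26.8) all (array([637.7, 228.8]), array([58. , 49.4]), 64.0)
black [583 316  57  62 568] ztop 0.139 zmed 0.074 top (array([31.4, 64.8]), array([11.2,  3.8]), 83.1) all (array([41.1, 73.8]), array([35.2, 14.3]), 67.9)
black [632 373   8  24 139] ztop 0.039 zmed 0.026 top (array([-28.3,  76.9]), array([2.3, 9. ]), 26.4) all (array([-31.7,  83.4]), array([ 3.6, 24.5]), 23.3)
```

```bash
cat >> h.py <<'E'
def goal(x,y,z,yaw=None):
    """print tool-frame shift in controller units to TCP x,y,z with closing line at yaw (deg, mod 180)"""
    p,R=pose(); s=R.T@(np.array([x,y,z])-p)/.4
    cur=np.degrees(np.arctan2(R[1,1],R[0,1])); dr=0 if yaw is None else (yaw-cur+90)%180-90
    o=ctrl.get_obs()
    print("t %.1f"%o["time_s"],"p",p.round(4),"closing yaw %.2f"%cur,"tilt",R[:2,2].round(4),"q1,q6",o["q"][[0,5]].round(2),"SHIFT",s.round(4),"ROLL",round(-dr/180,4),"rows>=%.1f"%max(np.linalg.norm(s)*400/41.7,abs(dr)/7.16))
E
python3 -c "
from h import *
print(pose()[1].round(3))
goal(.44,0,.28,90)"
```

```text
[[-0.928  0.372 -0.001]
 [ 0.372  0.928 -0.001]
 [ 0.    -0.001 -1.   ]]
t 0.2 p [0.2135 0.5335 0.2307] closing yaw 68.18 tilt [-0.0006 -0.0009] q1,q6 [ 0.98 -0.21] SHIFT [-1.0214 -1.028  -0.1223] ROLL -0.1212 rows>=14.0
```

drive_tool --plan '[[[0,0,-0.12,0],[-0.1,-0.1,-0.12,-0.03],[-0.2,-0.2,-0.12,-0.06],[-0.3,-0.3,-0.12,-0.09],[-0.4,-0.4,-0.12,-0.12],[-0.5,-0.5,-0.12,-0.12],[-0.6,-0.6,-0.12,-0.12],[-0.7,-0.7,-0.12,-0.12],[-0.75,-0.75,-0.12,-0.12],[-0.8,-0.8,-0.12,-0.12],[-0.82,-0.82,-0.12,-0.12],[-0.82,-0.82,-0.12,-0.12]]]' --jaw 0

```text
time_s: 1.2
eef_pos: [0.3942, 0.1108, 0.2795]
eef_rot: [0.0, 0.002, 1.0, 0.0]
wrist_force: [0.4, 1.0, -0.2]
opening: 0.998
grasp_force: 0.0
```

```bash
python3 -c "
from h import *
goal(.44,0,.28,90)"
```

```text
t 1.2 p [0.3942 0.1108 0.2795] closing yaw 89.79 tilt [0.0009 0.0001] q1,q6 [-0.02 -1.58] SHIFT [-0.1155 -0.2766 -0.0012] ROLL -0.0012 rows>=2.9
```

drive_tool --plan '[[[-0.06,-0.08,0,0],[-0.115,-0.16,0,0],[-0.115,-0.23,0,0],[-0.115,-0.275,0,0],[-0.115,-0.275,0,0],[-0.115,-0.275,0,0]]]'

```text
time_s: 1.7
eef_pos: [0.4395, 0.002, 0.2791]
eef_rot: [-0.0, 0.003, 1.0, 0.0]
wrist_force: [0.9, 0.4, -0.2]
opening: 1.001
grasp_force: 0.0
```

```bash
cat > m2.py <<'E'
from h import *
im,d,Rw,c,i=cam("wrist"); cv2.imwrite("pics/w1.png",im[:,:,::-1]); goal(.44,0,.28,90)
P=cloud(d,Rw,c,i); H,S,V=cv2.split(cv2.cvtColor(im,cv2.COLOR_RGB2HSV))
print("cam",c.round(3))
M={"purple":(H>125)&(H<150)&(S>120),"brass":(H>10)&(H<25)&(S>150),"white":(V>170)&(S<40),"black":(V<50),"tallcase":(P[...,2]>.018)&(P[...,2]<.032)&(d>0)&(S<60)}
for k,m in M.items():
    N,L,st,_=cv2.connectedComponentsWithStats(m.astype(np.uint8))
    for j in range(1,N):
        if st[j,4]<250: continue
        Q=P[(L==j)&(d>0)]
        if len(Q)<50: continue
        zt=np.percentile(Q[:,2],95); T=Q[Q[:,2]>zt-.004]
        cs,_=cv2.findContours((L==j).astype(np.uint8),0,1); cn=max(cs,key=len)[:,0]
        E=onplane(cn,min(zt,.034),Rw,c,i); 
        print(k,st[j],"z %.3f"%zt,"top",rect(T),"edge",rect(E),"circ",(circ(E)[0]*1000).round(1),(circ(E)[1]*1000).round(1))
E
python3 m2.py
```

```text
t 1.8 p [0.4394 0.0028 0.2791] closing yaw 89.72 tilt [-0.0003  0.0006] q1,q6 [-0.27 -1.83] SHIFT [-0.0015 -0.0069 -0.0022] ROLL -0.0015 rows>=0.1
cam [0.357 0.002 0.421]
purple [ 524   10   58   69 1017] z 0.026 top (array([292.4, 234.6]), array([61.7, 45.3]), 6.7) edge (array([293.3, 229.2]), array([61.7, 56.5]), 5.7) circ [292.8 236.5] 30.2
purple [418  36  61  69 623] z 0.026 top (array([320. , 129.2]), array([61.3, 50.7]), 15.3) edge (array([320.8, 126.6]), array([61.3, 55.1]), 16.2) circ [319.1 132.8] 30.3
purple [ 379  281   55   54 2324] z 0.027 top (array([516.7,  92.7]), array([190.5,  61.4]), 11.9) edge (array([573.2, 103.7]), array([72.2, 60.7]), 19.5) circ [573.6 103.4] 33.3
white [     0      0    640    459 179221] z 0.002 top (array([539.9,   2. ]), array([969.9, 602.3]), 89.6) edge (array([539.1,   3. ]), array([963.6, 599. ]), 89.6) circ [546.6  11.5] 331.5
white [  42  159  105   97 5087] z 0.009 top (array([ 463. , -250.3]), array([101.2, 103.2]), 3.8) edge (array([ 456.4, -251. ]), array([115.7, 101.8]), 4.4) circ [ 458.6 -248.5] 56.5
white [525 197  32  33 812] 
[... 677 characters left out ...]
8   640   162 43878] z 0.366 top (array([426.5,   2.1]), array([143.2,  13.6]), 89.8) edge (array([726. ,   6.1]), array([969.6, 288. ]), 89.4) circ [841.1   2.7] 278.6
tallcase [ 357  164   61   62 2893] z 0.031 top (array([441.8,  75.3]), array([62.1, 62.9]), 89.7) edge (array([440. ,  73.9]), array([64. , 62.7]), 52.7) circ [440.2  74.1] 31.5
tallcase [ 506  179   63   65 2450] z 0.029 top (array([460.3, 242.7]), array([53.6, 54.2]), 30.9) edge (array([458.6, 238.5]), array([56.9, 56.2]), 30.2) circ [458.6 238.7] 31.3
tallcase [480 333  42  19 305] z 0.031 top (array([622. , 224.9]), array([13.3, 45.9]), 10.6) edge (array([617.1, 221.2]), array([22.3, 50.4]), 10.8) circ [625.4 221.5] 18.6
```

View pics/w1.png

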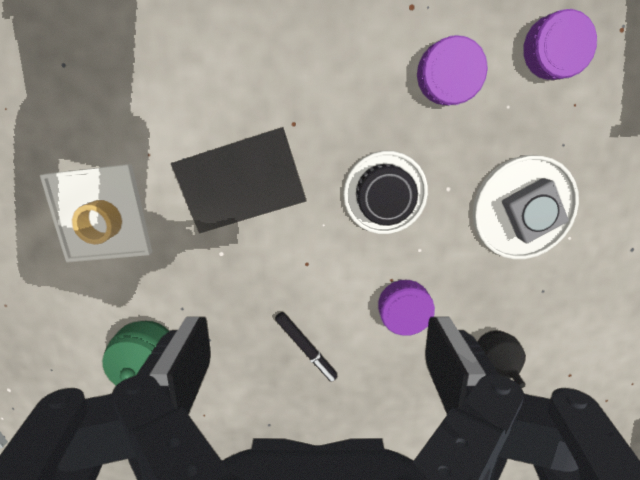

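The wrist view shows everything upright: the case at (537,210) is rotated in the large dish, the cap is at (387,194), the mat is empty at (238,180), and the ring is at (97,222). The pen is at (305,345), clip end toward (330,372). Next I'll measure the rims, and the case in the other two views.

```bash
cat > m3.py <<'E'
from h import *
C={"large":(460,238,.058),"small":(442,78,.044)}
for n in("scene","side","wrist"):
    im,d,Rw,c,i=cam(n); P=cloud(d,Rw,c,i); z=P[...,2]; ok=d>0; out=[n]
    for k,(x,y,r) in C.items():
        o=np.array([x,y])/1e3
        for _ in range(6):
            rr=np.linalg.norm(P[...,:2]-o,axis=2); Q=P[ok&(z>.0075)&(z<.0125)&(abs(rr-r)<.004)]
            a=np.arctan2(*(Q[:,:2]-o).T[::-1]); b=((a+np.pi)//(np.pi/18)).astype(int)
            Q=np.array([Q[b==t].mean(0) for t in set(b) if (b==t).sum()>3]); o,rf=circ(Q)
        out+=[k,(o*1000).round(1),round(rf*1000,1),len(Q)]
    def near(x,y,r): return ok&(np.linalg.norm(P[...,:2]-[x/1e3,y/1e3],axis=2)<r)
    T=P[near(460,241,.05)&(z>.0235)]; out+=["case",rect(T)]
    T=P[near(442,76,.045)&(z>.026)]; out+=["cap",rect(T)]
    T=P[near(469,-243,.035)&(z>.025)]; out+=["ring",rect(T)]
    T=P[near(463,-250,.08)&(z>.0075)&(z<.0125)]; T=T[np.abs(T[:,:2]-[.463,-.2505]).max(1)>.044]; out+=["sq",rect(T)]
    T=P[near(637,-10,.09)&(z>.008)&(z<.02)]; out+=["pen",rect(T)]
    print(*out)
E
python3 m3.py; python3 -c "
from h import *
goal(.460,.242,.12,31); goal(.460,.242,.12,121)"
```

```text
scene large [460.4 237. ] 57.6 36 small [442.4  75.2] 43.8 28 case (array([460.4, 242.5]), array([55.4, 53.6]), 30.7) cap (array([444.1,  69.5]), array([63.5, 74.1]), 30.5) ring (array([ 470.4, -244.6]), array([45.4, 45.7]), 51.5) sq (array([ 464.6, -251.6]), array([106.8, 108.6]), 5.6) pen (array([639., -13.]), array([116.7,  14.7]), 36.6)
side large [459.3 238.2] 57.6 36 small [441.6  76.8] 44.0 33 case (array([459.3, 243.9]), array([53.7, 54.5]), 30.7) cap (array([439.4,  69.5]), array([76.2, 63. ]), 78.0) ring (array([ 468. , -243.4]), array([42.8, 46.1]), 22.7) sq (array([ 463.8, -250.5]), array([103.8, 109.7]), 4.5) pen (array([638.1, -11.4]), array([117.5,  16.8]), 35.5)
wrist large [460.5 237.4] 57.6 36 small [442.6  76.2] 43.5 36 case (array([460.1, 242.4]), array([54.2, 54.1]), 30.7) cap (array([442.1,  74.4]), array([63.7, 65.2]), 19.0) ring (array([ 469.4, -243.7]), array([44.3, 45.5]), 77.6) sq (array([ 464.7, -250. ]), array([104.8, 106.4]), 4.3) pen (array([638.7, -11.7]), array([118. ,  14.4]), 36.5)
t 1.9 p [0.4394 0.0037 0.2793] closing yaw 89.87 tilt [0.0001 0.0002] q1,q6 [-0.26 -1.83] SHIFT [-0.05    0.5959  0.3985] ROLL 0.3271 rows>=8.2
t 1.9 p [0.4394 0.0037 0.2793] closing yaw 89.87 tilt [0.0001 0.0002] q1,q6 [-0.26 -1.83] SHIFT [-0.05    0.5959  0.3985] ROLL -0.1729 rows>=6.9
```

drive_tool --plan '[[[-0.01,0.09,0,-0.03],[-0.02,0.18,0,-0.06],[-0.03,0.27,0.02,-0.1],[-0.04,0.36,0.06,-0.13],[-0.05,0.44,0.11,-0.173],[-0.05,0.51,0.18,-0.173],[-0.05,0.57,0.26,-0.173],[-0.05,0.596,0.35,-0.173],[-0.05,0.596,0.4,-0.173],[-0.05,0.596,0.4,-0.173],[-0.05,0.596,0.4,-0.173]]]'

```text
time_s: 2.82
eef_pos: [0.4592, 0.2416, 0.1186]
eef_rot: [-0.001, -0.268, 0.964, 0.0]
wrist_force: [0.5, -0.4, -0.4]
opening: 1.002
grasp_force: 0.0
```

```bash
python3 -c "
from h import *
goal(.460,.2427,.009,120.7)"
```

```text
t 2.8 p [0.4592 0.2416 0.1186] closing yaw 121.03 tilt [-0.0026 -0.0007] q1,q6 [ 0.26 -1.86] SHIFT [-0.0038  0.001   0.2741] ROLL 0.0019 rows>=2.6
```

drive_tool --plan '[[[-0.003,0.001,0.08,0.002],[-0.003,0.001,0.15,0.002],[-0.003,0.001,0.2,0.002],[-0.003,0.001,0.24,0.002],[-0.003,0.001,0.265,0.002],[-0.003,0.001,0.275,0.002],[-0.003,0.001,0.275,0.002]]]'

```text
time_s: 3.4
eef_pos: [0.4621, 0.242, 0.0101]
eef_rot: [0.001, -0.263, 0.965, 0.0]
wrist_force: [-0.7, -0.8, 0.2]
opening: 0.999
grasp_force: 0.0
```

drive_tool --plan '[[[0,0,0,0],[0,0,0,0],[0,0,0,0],[0,0,0,0],[0,0,0,0],[0,0,0,0],[0,0,0,0],[0,0,0,0],[0,0,0,0]]]' --jaw 1

```text
time_s: 4.15
eef_pos: [0.4627, 0.2423, 0.011]
eef_rot: [0.001, -0.264, 0.965, -0.0]
wrist_force: [-1.2, -0.6, 5.6]
opening: 0.614
grasp_force: 63.3
```

```bash
python3 -c "
from h import *
goal(.460,.2427,.09,120.7);goal(.430,-.0837,.09,106); goal(.430,-.0837,.09,94.4)"
```

```text
t 4.2 p [0.4627 0.2423 0.011 ] closing yaw 120.57 tilt [0.0029 0.0008] q1,q6 [ 0.25 -1.85] SHIFT [ 0.0048  0.0042 -0.1975] ROLL -0.0007 rows>=1.9
t 4.2 p [0.4627 0.2423 0.011 ] closing yaw 120.57 tilt [0.0029 0.0008] q1,q6 [ 0.25 -1.85] SHIFT [ 0.4843 -0.6602 -0.1983] ROLL 0.0809 rows>=8.1
t 4.2 p [0.4627 0.2423 0.011 ] closing yaw 120.57 tilt [0.0029 0.0008] q1,q6 [ 0.25 -1.85] SHIFT [ 0.4843 -0.6602 -0.1983] ROLL 0.1454 rows>=8.1
```

drive_tool --plan '[[[0,0,-0.05,0],[0,0,-0.12,0],[0.02,-0.03,-0.18,0.02],[0.07,-0.1,-0.2,0.05],[0.12,-0.17,-0.2,0.08],[0.18,-0.25,-0.2,0.11],[0.24,-0.33,-0.2,0.145],[0.3,-0.41,-0.2,0.145],[0.36,-0.49,-0.2,0.145],[0.42,-0.57,-0.2,0.145],[0.46,-0.63,-0.2,0.145],[0.484,-0.66,-0.2,0.145]]]'

```text
time_s: 5.15
eef_pos: [0.4293, -0.0875, 0.0904]
eef_rot: [0.001, -0.038, 0.999, -0.001]
wrist_force: [0.3, 0.6, -1.4]
opening: 0.611
grasp_force: 63.2
```

drive_tool --plan '[[[0,0,0,0],[0,0,0,0],[0,0,0,0]]]'

```text
time_s: 5.4
eef_pos: [0.4289, -0.0833, 0.0895]
eef_rot: [0.0, -0.039, 0.999, 0.0]
wrist_force: [-0.3, 1.4, -0.8]
opening: 0.618
grasp_force: 63.2
```

```bash
python3 -c "
from h import *
goal(.430,-.0837,.0115,94.4)"
```

```text
t 5.4 p [ 0.4289 -0.0833  0.0895] closing yaw 94.46 tilt [0.0002 0.0002] q1,q6 [-0.47 -2.11] SHIFT [-0.0027 -0.0013  0.195 ] ROLL 0.0003 rows>=1.9
```

drive_tool --plan '[[[0,0,0.06,0],[0,0,0.11,0],[0,0,0.15,0],[0,0,0.175,0],[0,0,0.185,0],[0,0,0.19,0],[0,0,0.193,0],[0,0,0.195,0],[0,0,0.195,0]]]'

```text
time_s: 6.15
eef_pos: [0.4295, -0.0841, 0.0119]
eef_rot: [0.001, -0.039, 0.999, -0.0]
wrist_force: [-0.1, -1.5, -0.6]
opening: 0.615
grasp_force: 63.2
```

drive_tool --plan '[[[0,0,0.002,0],[0,0,0.003,0],[0,0,0.003,0]]]'

```text
time_s: 6.4
eef_pos: [0.4295, -0.0842, 0.011]
eef_rot: [0.001, -0.039, 0.999, -0.0]
wrist_force: [-1.8, 0.8, 6.1]
opening: 0.617
grasp_force: 64.0
```

Contact. I'll open the jaws, retreat, and go to the cap.

drive_tool --plan '[[[0,0,0,0],[0,0,0,0],[0,0,0,0],[0,0,0,0],[0,0,0,0],[0,0,-0.03,0],[0,0,-0.1,0],[0,0,-0.18,0],[0,0,-0.22,0],[0,0,-0.22,0],[0,0,-0.22,0]]]' --jaw 0

```text
time_s: 7.32
eef_pos: [0.4295, -0.0842, 0.0988]
eef_rot: [0.001, -0.039, 0.999, -0.001]
wrist_force: [-0.4, 0.3, 0.5]
opening: 1.0
grasp_force: 0.0
```

```bash
python3 -c "
from h import *
goal(.442,.075,.09,90)"
```

```text
t 7.3 p [ 0.4295 -0.0842  0.0988] closing yaw 94.46 tilt [ 0.0022 -0.0011] q1,q6 [-0.47 -2.11] SHIFT [-0.062   0.3945  0.0217] ROLL 0.0248 rows>=3.8
```

drive_tool --plan '[[[-0.01,0.06,0,0.01],[-0.02,0.14,0,0.025],[-0.04,0.23,0,0.025],[-0.055,0.31,0,0.025],[-0.062,0.37,0.01,0.025],[-0.062,0.394,0.02,0.025],[-0.062,0.394,0.02,0.025],[-0.062,0.394,0.02,0.025]]]'

```text
time_s: 7.98
eef_pos: [0.4401, 0.0751, 0.0887]
eef_rot: [-0.001, -0.0, 1.0, -0.0]
wrist_force: [-0.1, -0.2, 0.2]
opening: 1.002
grasp_force: 0.0
```

```bash
python3 -c "
from h import *
goal(.442,.075,.008,90)"
```

```text
t 8.0 p [0.4401 0.0751 0.0887] closing yaw 90.05 tilt [-0.003  -0.0002] q1,q6 [-0.1  -1.67] SHIFT [-5.400e-03 -1.000e-04  2.018e-01] ROLL 0.0003 rows>=1.9
```

drive_tool --plan '[[[-0.003,0,0.07,0],[-0.003,0,0.12,0],[-0.003,0,0.16,0],[-0.003,0,0.185,0],[-0.003,0,0.197,0],[-0.003,0,0.201,0],[-0.003,0,0.201,0]]]'

```text
time_s: 8.57
eef_pos: [0.4428, 0.0746, 0.0098]
eef_rot: [0.0, 0.001, 1.0, -0.0]
wrist_force: [0.4, -0.3, 0.8]
opening: 0.999
grasp_force: 0.0
```

drive_tool --plan '[[[0,0,0,0],[0,0,0,0],[0,0,0,0],[0,0,0,0],[0,0,0,0],[0,0,0,0],[0,0,0,0],[0,0,0,0],[0,0,0,0]]]' --jaw 1

```text
time_s: 9.32
eef_pos: [0.4436, 0.075, 0.0111]
eef_rot: [0.001, 0.0, 1.0, -0.0]
wrist_force: [-1.9, -0.6, 6.4]
opening: 0.72
grasp_force: 64.4
```

```bash
python3 -c "
from h import *
goal(.460,.2375,.09,90)"
```

```text
t 9.3 p [0.4436 0.075  0.0111] closing yaw 89.98 tilt [ 0.0023 -0.0005] q1,q6 [-0.1  -1.67] SHIFT [-0.0413  0.4062 -0.1975] ROLL -0.0001 rows>=4.4
```

drive_tool --plan '[[[0,0,-0.05,0],[0,0,-0.12,0],[0,0.03,-0.18,0],[-0.01,0.09,-0.2,0],[-0.02,0.18,-0.2,0],[-0.03,0.27,-0.2,0],[-0.04,0.34,-0.2,0],[-0.041,0.39,-0.2,0],[-0.041,0.406,-0.2,0],[-0.041,0.406,-0.2,0],[-0.041,0.406,-0.2,0],[-0.041,0.406,-0.2,0]]]'

```text
time_s: 10.32
eef_pos: [0.4589, 0.2366, 0.0897]
eef_rot: [-0.0, 0.001, 1.0, -0.0]
wrist_force: [0.7, -0.6, -0.6]
opening: 0.722
grasp_force: 66.2
```

```bash
python3 -c "
from h import *
goal(.4607,.2375,.0118,90)"
```

```text
t 10.3 p [0.4589 0.2366 0.0897] closing yaw 89.93 tilt [-0.0002 -0.0004] q1,q6 [ 0.25 -1.32] SHIFT [-0.0046  0.0024  0.1947] ROLL -0.0004 rows>=1.9
```

drive_tool --plan '[[[-0.004,0.002,0.06,0],[-0.004,0.002,0.11,0],[-0.004,0.002,0.15,0],[-0.004,0.002,0.175,0],[-0.004,0.002,0.187,0],[-0.004,0.002,0.191,0],[-0.004,0.002,0.194,0],[-0.004,0.002,0.196,0],[-0.004,0.002,0.196,0],[-0.004,0.002,0.196,0]]]'

```text
time_s: 11.15
eef_pos: [0.4612, 0.2385, 0.012]
eef_rot: [0.001, 0.0, 1.0, 0.0]
wrist_force: [0.1, -0.2, -1.0]
opening: 0.718
grasp_force: 66.3
```

drive_tool --plan '[[[0,-0.001,0.002,0],[0,-0.001,0.003,0],[0,-0.001,0.003,0]]]'

```text
time_s: 11.4
eef_pos: [0.4611, 0.2382, 0.0111]
eef_rot: [0.0, 0.0, 1.0, 0.0]
wrist_force: [-2.5, -1.6, 6.7]
opening: 0.717
grasp_force: 67.0
```

drive_tool --plan '[[[0,0,0,0],[0,0,0,0],[0,0,0,0],[0,0,0,0],[0,0,0,0],[0,0,-0.03,0],[0,0,-0.1,0],[0,0,-0.18,0],[0,0,-0.25,0],[0,0,-0.25,0],[0,0,-0.25,0]]]' --jaw 0

```text
time_s: 12.32
eef_pos: [0.4624, 0.2384, 0.1129]
eef_rot: [0.003, 0.0, 1.0, 0.001]
wrist_force: [0.0, 0.2, -0.4]
opening: 1.0
grasp_force: 0.0
```

```bash
python3 -c "
from h import *
goal(.4693,-.2436,.10,90)"
```

```text
t 12.3 p [0.4624 0.2384 0.1129] closing yaw 89.97 tilt [0.0051 0.0013] q1,q6 [ 0.25 -1.32] SHIFT [-0.0178 -1.2051  0.0308] ROLL -0.0002 rows>=11.6
```

drive_tool --plan '[[[0,-0.06,0,0],[0,-0.15,0,0],[0,-0.25,0,0],[0,-0.35,0,0],[0,-0.45,0,0],[0,-0.55,0,0],[0,-0.65,0,0],[0,-0.75,0,0],[0,-0.85,0,0],[0,-0.92,0,0],[0,-0.97,0,0],[0,-1,0,0]]]'

```text
time_s: 13.32
eef_pos: [0.4595, -0.1641, 0.1092]
eef_rot: [-0.001, 0.002, 1.0, 0.0]
wrist_force: [0.0, 0.0, -0.8]
opening: 0.998
grasp_force: 0.0
```

drive_tool --plan '[[[-0.01,-0.06,0,0],[-0.018,-0.13,0,0],[-0.018,-0.18,0,0],[-0.018,-0.205,0.02,0],[-0.018,-0.205,0.02,0],[-0.018,-0.205,0.02,0]]]'

```text
time_s: 13.82
eef_pos: [0.4664, -0.2426, 0.1005]
eef_rot: [-0.001, 0.001, 1.0, 0.001]
wrist_force: [-0.6, 0.4, -0.6]
opening: 0.998
grasp_force: 0.0
```

```bash
python3 -c "
from h import *
goal(.4693,-.2436,.011,90)"
```

```text
t 13.8 p [ 0.4664 -0.2426  0.1005] closing yaw 89.93 tilt [-0.0026  0.0027] q1,q6 [-0.71 -2.28] SHIFT [-0.0077 -0.0032  0.2238] ROLL -0.0004 rows>=2.1
```

drive_tool --plan '[[[-0.006,-0.003,0.07,0],[-0.006,-0.003,0.13,0],[-0.006,-0.003,0.175,0],[-0.006,-0.003,0.205,0],[-0.006,-0.003,0.218,0],[-0.006,-0.003,0.222,0],[-0.006,-0.003,0.222,0],[-0.006,-0.003,0.222,0]]]'

```text
time_s: 14.48
eef_pos: [0.4707, -0.2455, 0.0143]
eef_rot: [0.001, 0.0, 1.0, -0.001]
wrist_force: [0.0, -1.1, -0.6]
opening: 1.0
grasp_force: 0.0
```

drive_tool --plan '[[[0,0,0,0],[0,0,0,0],[0,0,0,0],[0,0,0,0],[0,0,0,0],[0,0,0,0],[0,0,0,0],[0,0,0,0],[0,0,0,0],[0,0,0,0]]]' --jaw 1

```text
time_s: 15.32
eef_pos: [0.4704, -0.2458, 0.0144]
eef_rot: [0.001, 0.0, 1.0, -0.0]
wrist_force: [-1.6, 1.4, 6.9]
opening: 0.506
grasp_force: 60.8
```

```bash
python3 -c "
from h import *
goal(.4423,.0762,.10,90)"
```

```text
t 15.3 p [ 0.4704 -0.2458  0.0144] closing yaw 89.96 tilt [ 0.001  -0.0009] q1,q6 [-0.71 -2.28] SHIFT [ 0.0708  0.8047 -0.2148] ROLL -0.0002 rows>=8.0
```

drive_tool --plan '[[[0,0,-0.05,0],[0,0,-0.12,0],[0,0.03,-0.19,0],[0.01,0.1,-0.21,0],[0.02,0.19,-0.21,0],[0.03,0.28,-0.21,0],[0.04,0.38,-0.21,0],[0.05,0.48,-0.21,0],[0.06,0.58,-0.21,0],[0.068,0.67,-0.21,0],[0.068,0.74,-0.21,0],[0.068,0.785,-0.21,0]]]'

```text
time_s: 16.32
eef_pos: [0.4421, 0.0714, 0.0975]
eef_rot: [0.0, -0.001, 1.0, 0.0]
wrist_force: [-0.3, -0.7, -0.2]
opening: 0.505
grasp_force: 61.4
```

drive_tool --plan '[[[0,0.02,0,0],[0,0.02,0,0],[0,0.02,0,0],[0,0.02,0,0]]]'

```text
time_s: 16.65
eef_pos: [0.4432, 0.0757, 0.0973]
eef_rot: [0.0, 0.001, 1.0, -0.0]
wrist_force: [0.4, -0.2, -0.3]
opening: 0.502
grasp_force: 61.4
```

```bash
python3 -c "
from h import *
goal(.4432,.0762,.0148,90)"
```

```text
t 16.6 p [0.4432 0.0757 0.0973] closing yaw 89.91 tilt [ 0.0001 -0.0004] q1,q6 [-0.1  -1.66] SHIFT [-1.000e-04  1.300e-03  2.063e-01] ROLL -0.0005 rows>=2.0
```

drive_tool --plan '[[[0,0.001,0.06,0],[0,0.001,0.11,0],[0,0.001,0.155,0],[0,0.001,0.185,0],[0,0.001,0.197,0],[0,0.001,0.202,0],[0,0.001,0.205,0],[0,0.001,0.207,0],[0,0.001,0.207,0],[0,0.001,0.207,0]]]'

```text
time_s: 17.48
eef_pos: [0.4436, 0.077, 0.0152]
eef_rot: [0.001, 0.0, 1.0, -0.0]
wrist_force: [1.0, 0.3, -0.2]
opening: 0.506
grasp_force: 61.4
```

drive_tool --plan '[[[0,-0.001,0.002,0],[0,-0.001,0.003,0],[0,-0.001,0.003,0]]]'

```text
time_s: 17.73
eef_pos: [0.4436, 0.0768, 0.0144]
eef_rot: [0.001, 0.0, 1.0, -0.0]
wrist_force: [-3.2, 0.3, 9.0]
opening: 0.509
grasp_force: 62.5
```

drive_tool --plan '[[[0,0,0,0],[0,0,0,0],[0,0,0,0],[0,0,0,0],[0,0,0,0],[0,0,-0.03,0],[0,0,-0.1,0],[0,-0.01,-0.19,0],[0,-0.05,-0.28,0],[0,-0.1,-0.37,0],[0,-0.15,-0.45,0],[0,-0.19,-0.53,0]]]' --jaw 0

```text
time_s: 18.73
eef_pos: [0.4426, -0.0002, 0.2272]
eef_rot: [0.0, 0.0, 1.0, -0.0]
wrist_force: [1.8, -1.0, -0.3]
opening: 0.995
grasp_force: 0.0
```

drive_tool --plan '[[[0,0,-0.08,0],[0,0,-0.12,0],[0,0,-0.12,0],[0,0,-0.12,0],[0,0,-0.12,0]]]'

```text
time_s: 19.15
eef_pos: [0.4422, 0.001, 0.272]
eef_rot: [-0.001, 0.0, 1.0, 0.0]
wrist_force: [-1.3, -0.6, -0.5]
opening: 1.004
grasp_force: 0.0
```

```bash
cat > m4.py <<'E'
from h import *
import sys
# expected: dish name, centre, rim radius ; parts: name, centre, zmin, search radius
D={"large":(460,237.5,.058),"small":(442.3,76.2,.044)}
Pt={"cap":(460,237.5,.027,.045),"ring":(442.3,76.2,.027,.036),"case":eval(sys.argv[1]) if len(sys.argv)>1 else (430,-84,.0235,.05)}
for n in("scene","side","wrist"):
    im,d,Rw,c,i=cam(n); P=cloud(d,Rw,c,i); z=P[...,2]; ok=d>0; out=[n]
    if n=="wrist": cv2.imwrite("pics/w_%d.png"%(ctrl.get_obs()["time_s"]*10),im[:,:,::-1])
    for k,(x,y,r) in D.items():
        o=np.array([x,y])/1e3
        for _ in range(6):
            rr=np.linalg.norm(P[...,:2]-o,axis=2); Q=P[ok&(z>.0075)&(z<.0125)&(abs(rr-r)<.004)]
            a=np.arctan2(*(Q[:,:2]-o).T[::-1]); b=((a+np.pi)//(np.pi/18)).astype(int)
            Q=np.array([Q[b==t].mean(0) for t in set(b) if (b==t).sum()>3]); 
            if len(Q)<9: break
            o,rf=circ(Q)
        out+=[k,(o*1000).round(1),len(Q)]
    for k,(x,y,zm,r) in Pt.items():
        m=ok&(np.linalg.norm(P[...,:2]-[x/1e3,y/1e3],axis=2)<r)&(z>zm)&(z<.04); T=P[m]
        if len(T)>30: out+=[k,rect(T),"z%.3f"%np.median(T[:,2])]
    m=ok&(np.linalg.norm(P[...,:2]-[.4642,-.2505],axis=2)<.08)&(z>.0075)&(z<.0125); T=P[m]
    if len(T)>30: out+=["sq",rect(T)]
    print(*out)
E
python3 m4.py; python3 -c "
from h import *
goal(.430,-.0837,.1,94.4)"
```

```text
scene large [460.5 237. ] 36 small [442.5  75.2] 36 cap (array([458.5, 236.4]), array([62.6, 63. ]), 75.2) z0.031 ring (array([443. ,  75.5]), array([45.1, 45.3]), 66.9) z0.030 case (array([427.7, -85.6]), array([54.9, 56.7]), 4.4) z0.028 sq (array([ 464.1, -251.9]), array([105.8, 111. ]), 4.3)
side large [459.3 238.2] 36 small [441.5  77.1] 36 cap (array([458.4, 238.4]), array([62.5, 63.1]), 49.7) z0.031 ring (array([441.9,  77.3]), array([45.3, 45.4]), 46.6) z0.030 case (array([427. , -83.6]), array([53.8, 55.5]), 3.8) z0.028 sq (array([ 463.7, -250. ]), array([103.9, 108.6]), 4.5)
wrist large [460.6 237.4] 36 small [442.7  76.2] 36 cap (array([459.5, 237.4]), array([62.3, 62.6]), 61.2) z0.030 ring (array([442.9,  76.4]), array([44.6, 44.5]), 70.6) z0.029 case (array([428. , -84.4]), array([54.2, 54.3]), 3.8) z0.027 sq (array([ 464.8, -250.3]), array([105. , 106.5]), 4.8)
t 19.3 p [0.442  0.0011 0.2716] closing yaw 89.98 tilt [-0.003   0.0008] q1,q6 [-0.27 -1.84] SHIFT [ 0.0287 -0.2124  0.4289] ROLL -0.0245 rows>=4.6
```

drive_tool --plan '[[[0.01,-0.05,0.05,-0.01],[0.02,-0.11,0.12,-0.022],[0.025,-0.16,0.2,-0.022],[0.028,-0.2,0.28,-0.022],[0.028,-0.212,0.36,-0.022],[0.028,-0.212,0.42,-0.022],[0.028,-0.212,0.44,-0.022],[0.028,-0.212,0.44,-0.022],[0.028,-0.212,0.44,-0.022]]]'

```text
time_s: 20.05
eef_pos: [0.4316, -0.0838, 0.0974]
eef_rot: [-0.0, -0.034, 0.999, 0.0]
wrist_force: [0.5, 0.3, 0.6]
opening: 0.998
grasp_force: 0.0
```

```bash
python3 -c "
from h import *
goal(.4295,-.0843,.011,94.0)"
```

```text
t 20.1 p [ 0.4316 -0.0838  0.0974] closing yaw 93.95 tilt [-0.0008  0.0004] q1,q6 [-0.46 -2.1 ] SHIFT [ 0.0053 -0.001   0.2161] ROLL -0.0003 rows>=2.1
```

drive_tool --plan '[[[0.005,-0.001,0.07,0],[0.005,-0.001,0.13,0],[0.005,-0.001,0.17,0],[0.005,-0.001,0.2,0],[0.005,-0.001,0.212,0],[0.005,-0.001,0.216,0],[0.005,-0.001,0.216,0],[0.005,-0.001,0.216,0]]]'

```text
time_s: 20.72
eef_pos: [0.4309, -0.085, 0.0122]
eef_rot: [0.001, -0.034, 0.999, -0.001]
wrist_force: [-0.1, 0.7, 0.4]
opening: 0.998
grasp_force: 0.0
```

drive_tool --plan '[[[0,0,0,0],[0,0,0,0],[0,0,0,0],[0,0,0,0],[0,0,0,0],[0,0,0,0],[0,0,0,0],[0,0,0,0],[0,0,0,0]]]' --jaw 1

```text
time_s: 21.47
eef_pos: [0.4303, -0.0849, 0.0119]
eef_rot: [0.001, -0.034, 0.999, -0.0]
wrist_force: [-2.6, 1.2, 8.1]
opening: 0.61
grasp_force: 62.9
```

```bash
python3 -c "
from h import *
goal(.4658,-.2502,.10,94.5)"
```

```text
t 21.5 p [ 0.4303 -0.0849  0.0119] closing yaw 93.93 tilt [ 0.0012 -0.0006] q1,q6 [-0.47 -2.11] SHIFT [-0.0604 -0.4185 -0.2199] ROLL -0.0032 rows>=4.6
```

drive_tool --plan '[[[0,0,-0.05,0],[0,0,-0.12,0],[0,-0.03,-0.18,0],[-0.02,-0.09,-0.2,-0.003],[-0.04,-0.18,-0.2,-0.003],[-0.062,-0.27,-0.2,-0.003],[-0.062,-0.35,-0.2,-0.003],[-0.062,-0.4,-0.2,-0.003],[-0.062,-0.418,-0.2,-0.003],[-0.062,-0.418,-0.2,-0.003],[-0.062,-0.418,-0.2,-0.003]]]'

```text
time_s: 22.38
eef_pos: [0.4653, -0.249, 0.0905]
eef_rot: [-0.0, -0.039, 0.999, 0.001]
wrist_force: [-0.6, 2.3, -0.3]
opening: 0.614
grasp_force: 63.6
```

```bash
python3 -c "
from h import *
goal(.4664,-.2502,.0125,94.5)"
```

```text
t 22.4 p [ 0.4653 -0.249   0.0905] closing yaw 94.42 tilt [-0.0008  0.0012] q1,q6 [-0.72 -2.36] SHIFT [-0.0025 -0.0036  0.1951] ROLL -0.0004 rows>=1.9
```

drive_tool --plan '[[[-0.002,-0.003,0.06,0],[-0.002,-0.003,0.11,0],[-0.002,-0.003,0.15,0],[-0.002,-0.003,0.175,0],[-0.002,-0.003,0.187,0],[-0.002,-0.003,0.191,0],[-0.002,-0.003,0.193,0],[-0.002,-0.003,0.195,0],[-0.002,-0.003,0.195,0],[-0.002,-0.003,0.195,0]]]'

```text
time_s: 23.22
eef_pos: [0.4672, -0.2512, 0.0137]
eef_rot: [0.001, -0.039, 0.999, -0.0]
wrist_force: [-0.2, 0.5, -0.7]
opening: 0.611
grasp_force: 63.6
```

drive_tool --plan '[[[0,0,0.002,0],[0,0,0.003,0],[0,0,0.004,0],[0,0,0.004,0]]]'

```text
time_s: 23.55
eef_pos: [0.4669, -0.2511, 0.0119]
eef_rot: [0.0, -0.039, 0.999, -0.0]
wrist_force: [-1.6, 0.7, 5.3]
opening: 0.612
grasp_force: 64.3
```

drive_tool --plan '[[[0,0,0,0],[0,0,0,0],[0,0,0,0],[0,0,0,0],[0,0,0,0],[0,0,-0.03,0],[0,0,-0.1,0],[0,0.01,-0.19,0],[0,0.06,-0.27,0],[0,0.13,-0.34,0],[0,0.21,-0.4,0],[0,0.29,-0.45,0]]]' --jaw 0

```text
time_s: 24.55
eef_pos: [0.458, -0.1346, 0.1944]
eef_rot: [0.001, -0.038, 0.999, -0.001]
wrist_force: [0.5, -0.3, 0.1]
opening: 0.999
grasp_force: 0.0
```

drive_tool --plan '[[[0.02,0.08,-0.05,0],[0.05,0.17,-0.1,0],[0.05,0.25,-0.15,0],[0.05,0.3,-0.19,0],[0.05,0.3,-0.19,0],[0.05,0.3,-0.19,0]]]'

```text
time_s: 25.05
eef_pos: [0.4289, -0.0165, 0.269]
eef_rot: [0.002, -0.04, 0.999, -0.001]
wrist_force: [-0.6, -0.0, -0.2]
opening: 0.999
grasp_force: 0.0
```

```bash
python3 m4.py "(464,-250.5,.0235,.05)"; ls pics; python3 -c "
from h import *
goal(.6385,-.012,.1,126.3)"
```

```text
scene large [460.3 236.9] 36 small [442.5  75.3] 36 cap (array([459.4, 236.9]), array([62.3, 62.3]), 53.0) z0.031 ring (array([442.9,  75.3]), array([45.4, 45. ]), 12.6) z0.030 case (array([ 466. , -251.7]), array([55.6, 57.2]), 6.5) z0.028 sq (array([ 464.3, -251.1]), array([105.8, 108.2]), 4.2)
side large [459.3 238.2] 36 small [441.5  77.1] 36 cap (array([458.7, 238.4]), array([62.5, 63.6]), 50.6) z0.031 ring (array([442.3,  76.9]), array([44.3, 46. ]), 22.0) z0.030 case (array([ 464.4, -250.4]), array([53.8, 56.1]), 4.9) z0.028 sq (array([ 463.7, -251. ]), array([103.6, 108.8]), 4.4)
wrist large [460.4 237.2] 36 small [442.4  76.3] 36 cap (array([459.6, 237.6]), array([62.5, 63.2]), 19.7) z0.030 ring (array([442.9,  76.2]), array([44.1, 44.8]), 68.0) z0.029 case (array([ 464.2, -250.6]), array([53.8, 54.5]), 4.7) z0.026 sq (array([ 464.6, -250. ]), array([104.5, 106. ]), 4.5)
scene0.png
side0.png
w1.png
w_193.png
w_252.png
t 25.2 p [ 0.428  -0.0178  0.2665] closing yaw 94.41 tilt [-0.0015  0.0001] q1,q6 [-0.32 -1.97] SHIFT [-0.5265 -0.0262  0.4155] ROLL -0.1771 rows>=6.4
```

All three are home, within 1.5 mm and 0.3°. Next, the pen.

drive_tool --plan '[[[-0.05,0,0.02,-0.03],[-0.12,-0.01,0.06,-0.06],[-0.2,-0.01,0.1,-0.09],[-0.28,-0.02,0.15,-0.12],[-0.36,-0.026,0.2,-0.15],[-0.43,-0.026,0.26,-0.177],[-0.49,-0.026,0.32,-0.177],[-0.526,-0.026,0.38,-0.177],[-0.526,-0.026,0.415,-0.177],[-0.526,-0.026,0.415,-0.177],[-0.526,-0.026,0.415,-0.177]]]'

```text
time_s: 26.12
eef_pos: [0.637, -0.0118, 0.0995]
eef_rot: [-0.002, -0.311, 0.95, 0.001]
wrist_force: [0.8, -0.6, 0.5]
opening: 1.004
grasp_force: 0.0
```

```bash
python3 -c "
from h import *
goal(.6385,-.012,.0045,126.2)"
```

```text
t 26.1 p [ 0.637  -0.0118  0.0995] closing yaw 126.26 tilt [-0.0045  0.0007] q1,q6 [-0.2  -2.41] SHIFT [-0.0033 -0.0034  0.2376] ROLL 0.0003 rows>=2.3
```

drive_tool --plan '[[[-0.002,-0.002,0.07,0],[-0.002,-0.002,0.13,0],[-0.002,-0.002,0.18,0],[-0.002,-0.002,0.215,0],[-0.002,-0.002,0.23,0],[-0.002,-0.002,0.236,0],[-0.002,-0.002,0.236,0],[-0.002,-0.002,0.236,0]]]'

```text
time_s: 26.78
eef_pos: [0.6412, -0.0116, 0.0086]
eef_rot: [0.001, -0.312, 0.95, -0.001]
wrist_force: [0.1, -0.5, 0.5]
opening: 1.002
grasp_force: 0.0
```

drive_tool --plan '[[[0.005,0,0.006,0],[0.005,0,0.011,0],[0.005,0,0.011,0],[0.005,0,0.011,0]]]'

```text
time_s: 27.12
eef_pos: [0.6385, -0.0124, 0.0026]
eef_rot: [0.0, -0.312, 0.95, -0.0]
wrist_force: [0.5, 0.4, -0.1]
opening: 0.997
grasp_force: 0.0
```

drive_tool --plan '[[[0,0,0,0],[0,0,0,0],[0,0,0,0],[0,0,0,0],[0,0,0,0],[0,0,0,0],[0,0,0,0],[0,0,0,0],[0,0,0,0],[0,0,0,0],[0,0,0,0]]]' --jaw 1

```text
time_s: 28.03
eef_pos: [0.6387, -0.0125, 0.0027]
eef_rot: [0.0, -0.312, 0.95, -0.0]
wrist_force: [-0.6, 0.3, 2.2]
opening: 0.139
grasp_force: 61.7
```

```bash
python3 -c "
from h import *
goal(.430,-.0837,.10,16.2)"
```

```text
t 28.0 p [ 0.6387 -0.0125  0.0027] closing yaw 126.32 tilt [ 0.0005 -0.0001] q1,q6 [-0.21 -2.41] SHIFT [ 0.5258  0.1656 -0.2434] ROLL -0.3882 rows>=9.8
```

drive_tool --plan '[[[0,0,-0.05,0],[0,0,-0.12,0.02],[0,0,-0.19,0.06],[0.04,0.01,-0.24,0.1],[0.1,0.03,-0.24,0.14],[0.17,0.05,-0.24,0.18],[0.25,0.08,-0.24,0.22],[0.33,0.105,-0.24,0.26],[0.41,0.13,-0.24,0.3],[0.47,0.15,-0.24,0.34],[0.51,0.16,-0.24,0.38],[0.526,0.166,-0.24,0.42]]]'

```text
time_s: 29.03
eef_pos: [0.427, -0.0837, 0.0979]
eef_rot: [-0.001, 0.336, 0.942, -0.0]
wrist_force: [-0.4, 0.0, -0.9]
opening: 0.14
grasp_force: 61.4
```

drive_tool --plan '[[[0,0,0,0.04],[0,0,0,0.08],[0,0,0,0.12],[0,0,0,0.15],[0,0,0,0.18],[0,0,0,0.192],[0,0,0,0.192],[0,0,0,0.192],[0,0,0,0.192]]]'

```text
time_s: 29.78
eef_pos: [0.4295, -0.0835, 0.0984]
eef_rot: [-0.0, 0.597, 0.802, -0.0]
wrist_force: [-0.1, 0.2, -0.5]
opening: 0.144
grasp_force: 61.4
```

```bash
cat > m5.py <<'E'
from h import *
for n in("scene","side"):
    im,d,Rw,c,i=cam(n); P=cloud(d,Rw,c,i); z=P[...,2]; V=im.max(2)
    m=(d>0)&(np.linalg.norm(P[...,:2]-[.43,-.0837],axis=2)<.1)
    T=P[m&(z>.012)&(z<.03)]; Q=P[m&(V<60)&(z<.03)]
    print(n,"pen",rect(T) if len(T)>30 else None,"mat",rect(Q))
E
python3 -c "
from h import *
goal(.430,-.0837,.0072,16.2)"
```

```text
t 29.8 p [ 0.4295 -0.0835  0.0984] closing yaw 16.62 tilt [-0.0002  0.0001] q1,q6 [-0.46 -0.75] SHIFT [-0.0008  0.0011  0.228 ] ROLL 0.0023 rows>=2.2
```

drive_tool --plan '[[[0,0.001,0.07,0.002],[0,0.001,0.12,0.002],[0,0.001,0.165,0.002],[0,0.001,0.195,0.002],[0,0.001,0.212,0.002],[0,0.001,0.22,0.002],[0,0.001,0.224,0.002],[0,0.001,0.226,0.002],[0,0.001,0.228,0.002],[0,0.001,0.228,0.002]]]'

```text
time_s: 30.62
eef_pos: [0.4305, -0.0837, 0.0078]
eef_rot: [0.001, 0.6, 0.8, 0.0]
wrist_force: [0.4, 0.1, 0.2]
opening: 0.146
grasp_force: 61.4
```

drive_tool --plan '[[[0,0,0.001,0],[0,0,0.002,0],[0,0,0.003,0],[0,0,0.003,0]]]'

```text
time_s: 30.95
eef_pos: [0.4303, -0.0836, 0.0067]
eef_rot: [0.0, 0.601, 0.8, 0.0]
wrist_force: [-1.5, 0.1, 6.6]
opening: 0.142
grasp_force: 62.2
```

Contact. Release, then back away up and to the left of the mat for the check.

drive_tool --plan '[[[0,0,0,0],[0,0,0,0],[0,0,0,0],[0,0,0,0],[0,0,0,0],[0,0,0,0],[0,0,-0.03,0],[0,0,-0.1,0],[0,0,-0.19,0],[0,0,-0.28,0],[0,0,-0.37,0],[0,0,-0.46,0]]]' --jaw 0

```text
time_s: 31.95
eef_pos: [0.4296, -0.0832, 0.1918]
eef_rot: [-0.0, 0.601, 0.8, -0.0]
wrist_force: [1.7, -0.7, 0.9]
opening: 1.001
grasp_force: 0.0
```

drive_tool --plan '[[[0,0,-0.08,0],[0,0,-0.16,0],[0,0,-0.2,0],[0,0,-0.2,0],[0,0,-0.2,0]]]'

```text
time_s: 32.37
eef_pos: [0.4304, -0.0836, 0.2707]
eef_rot: [0.001, 0.601, 0.8, 0.0]
wrist_force: [1.1, -0.5, -0.3]
opening: 0.999
grasp_force: 0.0
```

```bash
sed -i 's/("scene","side")/("scene","side","wrist")/' m5.py; python3 m5.py; python3 -c "
from h import *
for n in('side','scene'): cv2.imwrite('pics/%s_end.png'%n,cam(n)[0][:,:,::-1])
print(ctrl.get_obs()['eef_pos'])"; python3 m4.py "(464,-250.5,.0235,.05)"
```

```text
scene pen (array([430.6, -85.1]), array([ 16.1, 119. ]), 15.9) mat (array([429.8, -84.5]), array([ 84.7, 129.7]), 16.8)
side pen (array([429.7, -83.3]), array([ 14. , 119.2]), 16.1) mat (array([429.5, -83.4]), array([ 83.1, 130.9]), 16.5)
wrist pen (array([430.7, -83.5]), array([ 13.8, 116.9]), 16.5) mat (array([430. , -84.5]), array([ 80.6, 127.1]), 16.4)
[ 0.42925305 -0.08308954  0.26846725]
scene large [460.4 237. ] 36 small [442.4  75.2] 36 cap (array([459.7, 237.1]), array([63.1, 62.3]), 34.9) z0.031 ring (array([443.1,  75.1]), array([45.7, 44.8]), 75.1) z0.030 case (array([ 465.7, -251.3]), array([54.8, 56.2]), 5.1) z0.028 sq (array([ 464.5, -251.3]), array([107.3, 108.6]), 4.6)
side large [459.3 238.2] 36 small [441.5  77.1] 36 cap (array([458.2, 238.5]), array([62.8, 62.7]), 72.7) z0.031 ring (array([441.7,  77.6]), array([44.3, 45.4]), 48.1) z0.030 case (array([ 464.5, -250. ]), array([54.3, 56.1]), 4.3) z0.028 sq (array([ 463.7, -250.3]), array([103.7, 109.6]), 4.5)
wrist large [460.  237.5] 0 small [442.9  76. ] 30 ring (array([443.3,  76.5]), array([44.7, 45.2]), 60.2) z0.029 case (array([ 465.2, -250.7]), array([54. , 53.8]), 4.4) z0.026 sq (array([ 464.9, -250.3]), array([104.9, 105.5]), 4.8)
```

View pics/side_end.png

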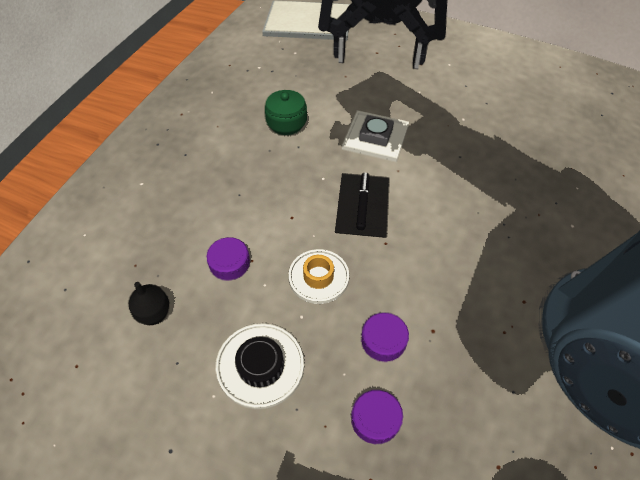

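The final side view shows the cap centred in the large dish at (260,362), the ring in the small dish at (319,271), the case in the square dish at (376,128), and the pen along the mat at (363,203). The pot, blower and look-alikes have not moved.

```bash
python3 -c "
from bench import ctrl
print(ctrl.hand_in())"
```

```text
the job is handed in; nothing more can be done
None
```

The job is handed in: cap, ring and case are each home within about 1.5 mm of centre, with the case square to its dish. The pen, laid down last, is centred along the mat, and the pot and blower were not touched (about 33 s of the 120 s used).

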